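# Transfer a row of sample containers in reverse order

### The job

Move the four containers from the grey nests of the aluminium rack to the empty white rack, one to a pocket, in reverse order: seen from the robot, the one that stood leftmost must end rightmost, and so on along the row. Leave each standing upright on its pocket's floor; do not drop them or tip them over on the way, and do not disturb the other things on the bench.

Things in the scene. Friction and masses are not known exactly. Their poses are not given: they have to be found in the camera images.
- tube: The tube: tall, slim, round white container with light-blue ribbed cap. Body 28 mm diameter, cap 30 mm diameter from 79 mm up to the top at 95 mm. 45 g nominal. Origin: centre of its flat underside; z up.
- pot: The pot: the widest, lowest round white container with a broad light-blue ribbed cap. Body 40 mm diameter up to 50 mm, cap 42 mm diameter from 50 to 66 mm (the top). 60 g nominal. Origin: centre of its flat underside; z up.
- square: The square bottle: white, 36 x 36 mm square in plan up to 58 mm (sides along its x and y), then a neck and a round light-blue cap 26 mm in diameter from 62 to 80 mm (the top). 60 g nominal. Origin: centre of its flat underside; z up; at the start its x axis is within 0.05 rad of the loaded rack's.
- dropper: The dropper bottle: round white body 32 mm diameter up to 54 mm, a light-blue collar 22 mm in diameter to 62 mm, then a thin pointed nozzle to 80 mm (the top). 40 g nominal. Origin: centre of its flat underside; z up.
- loaded_rack: The loaded rack, fixed: aluminium plate 78 mm (x) by 276 mm (y), 6 mm thick, carrying four grey nests in a row at y = +102, +34, -34, -102 mm (x = 0) in its frame; end lugs reach y = +-149 mm. It lies left or right of the bench's middle. Origin: centre of its underside, on the bench; +y to the robot's left, turned at most 0.3 rad.
- empty_rack: The empty rack, fixed: white open tray 72 mm (x) by 276 mm (y), 26 mm high; 4 mm walls, floor and partitions make four pockets 64 x 64 mm at y = +102, +34, -34, -102 mm (x = 0) in its frame; end lugs reach y = +-149 mm. Any container fits any pocket. On the other side from the loaded rack. Origin: centre of its underside, on the bench; +y to the robot's left, turned at most 0.3 rad.
- tube_nest: The nest of the tube: round recess 35 mm wide, 12 mm deep, in a grey block 64 x 64 x 16 mm, fixed on the loaded rack at one of its four places (top 22 mm, recess floor 10 mm above the bench). It shows where in the row its container started, and never moves. Origin: centre of its underside.
- pot_nest: The nest of the pot: round recess 47 mm wide, 12 mm deep, in a grey block 64 x 64 x 16 mm, fixed on the loaded rack at one of its four places (top 22 mm, recess floor 10 mm above the bench). It shows where in the row its container started, and never moves. Origin: centre of its underside.
- square_nest: The nest of the square bottle: square recess 43 mm wide, 12 mm deep, in a grey block 64 x 64 x 16 mm, fixed on the loaded rack at one of its four places (top 22 mm, recess floor 10 mm above the bench). It shows where in the row its container started, and never moves. Origin: centre of its underside.
- dropper_nest: The nest of the dropper bottle: round recess 39 mm wide, 12 mm deep, in a grey block 64 x 64 x 16 mm, fixed on the loaded rack at one of its four places (top 22 mm, recess floor 10 mm above the bench). It shows where in the row its container started, and never moves. Origin: centre of its underside.
Not all that is in view belongs to the job. Leave any yellow look-alike of the square alone.

How it is judged (in metres and radians):
At the end, for the whole second after the job is handed in: Each container stands in the empty rack's pocket that mirrors its starting place (1 from the left to 4, 2 to 3, 3 to 2, 4 to 1): within 22 mm of the pocket centre along both rack axes, underside less than 9 mm above the bench, tilted less than 0.12 rad, slower than 0.03 m/s (((y of tube_nest in the frame of loaded_rack between 0.087 and 0.117 m and y of tube in the frame of empty_rack between -0.124 and -0.08 m) or (y of tube_nest in the frame of loaded_rack between 0.019 and 0.049 m and y of tube in the frame of empty_rack between -0.056 and -0.012 m) or (y of tube_nest in the frame of loaded_rack between -0.049 and -0.019 m and y of tube in the frame of empty_rack between 0.012 and 0.056 m) or (y of tube_nest in the frame of loaded_rack between -0.117 and -0.087 m and y of tube in the frame of empty_rack between 0.08 and 0.124 m)) and x of tube in the frame of empty_rack between -0.022 and 0.022 m and z of each of tube, pot, square, dropper in the frame of empty_rack below 0.009 m and angle between each of tube, pot, square, dropper's own z axis and vertical below 0.12 rad and linear speed of each of tube, pot, square, dropper below 0.03 m/s and ((y of pot_nest in the frame of loaded_rack between 0.087 and 0.117 m and y of pot in the frame of empty_rack between -0.124 and -0.08 m) or (y of pot_nest in the frame of loaded_rack between 0.019 and 0.049 m and y of pot in the frame of empty_rack between -0.056 and -0.012 m) or (y of pot_nest in the frame of loaded_rack between -0.049 and -0.019 m and y of pot in the frame of empty_rack between 0.012 and 0.056 m) or (y of pot_nest in the frame of loaded_rack between -0.117 and -0.087 m and y of pot in the frame of empty_rack between 0.08 and 0.124 m)) and x of pot in the frame of empty_rack between -0.022 and 0.022 m and ((y of square_nest in the frame of loaded_rack between 0.087 and 0.117 m and y of square in the frame of empty_rack between -0.124 and -0.08 m) or (y of square_nest in the frame of loaded_rack between 0.019 and 0.049 m and y of square in the frame of empty_rack between -0.056 and -0.012 m) or (y of square_nest in the frame of loaded_rack between -0.049 and -0.019 m and y of square in the frame of empty_rack between 0.012 and 0.056 m) or (y of square_nest in the frame of loaded_rack between -0.117 and -0.087 m and y of square in the frame of empty_rack between 0.08 and 0.124 m)) and x of square in the frame of empty_rack between -0.022 and 0.022 m and ((y of dropper_nest in the frame of loaded_rack between 0.087 and 0.117 m and y of dropper in the frame of empty_rack between -0.124 and -0.08 m) or (y of dropper_nest in the frame of loaded_rack between 0.019 and 0.049 m and y of dropper in the frame of empty_rack between -0.056 and -0.012 m) or (y of dropper_nest in the frame of loaded_rack between -0.049 and -0.019 m and y of dropper in the frame of empty_rack between 0.012 and 0.056 m) or (y of dropper_nest in the frame of loaded_rack between -0.117 and -0.087 m and y of dropper in the frame of empty_rack between 0.08 and 0.124 m)) and x of dropper in the frame of empty_rack between -0.022 and 0.022 m); the robot touches nothing.
It fails at once if a container is tipped over (tilted more than 0.7 rad) (angle between any of tube, pot, square, dropper's own z axis and vertical above 0.7 rad).
It fails at once if a container is dropped (faster than 0.8 m/s while the fingers do not touch it) ((linear speed of tube above 0.8 m/s and contact force between the fingers and tube below 0.05 N) or (linear speed of pot above 0.8 m/s and contact force between the fingers and pot below 0.05 N) or (linear speed of square above 0.8 m/s and contact force between the fingers and square below 0.05 N) or (linear speed of dropper above 0.8 m/s and contact force between the fingers and dropper below 0.05 N)).
It fails at once if another loose thing on the bench is disturbed (moved more than 40 mm) (distance of any of spray, beaker, dish, marker, flask, tip_box, tweezers from where it was at the start of the episode above 0.04 m).
It also fails if it takes over 106 s, if anything falls off the work surface, if the arm or the gripper's body presses on something with over 40 N, if the wrist force passes 120 N, or if a joint passes its speed limit or range.

### The arm

A 6-joint arm with a two-finger parallel gripper is mounted at the origin on the work surface. World frame = base frame: x ahead of the robot, y to its left, z up, the work surface at z = 0. Lengths are in mm, angles in rad, forces in N, time in s.
With the tool pointing down it reaches from about 350 to 975 mm from the base axis. Payload 7.1 kg.
Tool frame: the origin (TCP) lies midway between the tips of the shut fingers; the grasp point (between the pads) lies 19 mm behind it; z points along the fingers, y is the direction in which the jaws open and shut (so a half turn about z gives the same grasp; the last joint's range is limited). The gripper opens to 88 mm and grips with 3 to 60 N. Pads are 20 mm wide; open, the fingers measure 115 mm over their backs; the gripper's body (75 mm by 178 mm) begins 61 mm behind the grasp point.
Start: joints at [-1.193, 0.423, 1.63, -0, 1.089, -0.019], TCP at [241.559, -576.415, 222.675] pointing down, gripper open.
Joint ranges: [-3, 3], [-0.9, 2.11], [0.09, 2.58], [-1.31, 4.45], [0.11, 2.69], [-2.54, 2.54]. Speed limits (rad/s): [2.39, 2.39, 3.01, 3.14, 3.14, 3.14].

### API

Orientations are given as a unit quaternion [w, x, y, z].
In Python, from bench import bot gives the robot as it stands. The module is installed in compiled form; this text tells all that it offers.
- The arm moves only by the tool servo_tool, never from a script. Its argument "steps" is one flat list of numbers, 6 for each row, row after row: the shift along the tool's x, y, z in cm, then the turn, a rotation vector about the tool's x, y, z in degrees. A call has exactly 8 rows; each row is the pose to reach, as a shift and turn from the pose commanded when the call began, along the tool's axes at that moment; what a row does not reach only later rows make up. A row lasts 1/10 s, in which the tool goes at most 50 mm and 8.59 degrees, less where a joint would pass 70% of its speed; a pose out of reach is approached as far as the arm can. A call with a gripper value outside its range is refused whole. "claw" is the opening, from 0 (shut) to 1 (fully open), set as the call begins (left out, the last holds). The fingers move at their own pace and stop on an object; "squeeze" is the grip in N (left out, the last holds). Time passes only in rows, so rows that repeat a pose let the fingers close, or fill a call up. It gives the time, the measured TCP pose, the force and the opening at its end, in the units of the state.
- bot.get_obs(): the state, without advancing time (a new reading comes with each control period).
- bot.snapshot(name): name is "scene" or "top"; returns the picture (400x640x3 uint8, red, green, blue); there is no depth.
- bot.camera_model(name): a dict with "fov_y" (degrees; the focal length in pixels is half the picture's height over the tangent of half this angle, whatever the lens; pixels are square), "cx", "cy" (the principal point, pixels), "extrinsics" (4x4, takes a point from camera to world coordinates). Camera axes: x right, y down, z forward; pixel columns grow to the right and rows downward; lengths in mm; the calibration is good to about 2 mm. A picture is of the moment at which its call begins. camera_model takes no time and is no camera call.
- bot.close_job(): hands the job in, once; it reports no verdict.
The state is a dict: "t": time; "qpos": joint angles; "qvel": joint speeds; "effort": joint torques, N m; "tcp_pos": TCP position; "ee_rot": TCP orientation; "force": force on the tool from outside, world axes, zero at the start; "wrist_torque": the same for the moment, N m; "grip_width": opening from 0.0 (shut) to 1.0 (fully open).
Only numpy, scipy, OpenCV 4.12 (cv2) and the standard library are available. Lean on these libraries where they do the work, as an engineer would, in place of code of your own. Each camera call takes 0.05 s, during which the arm holds its last target. There are 200 camera calls.

## Working session

There is one attempt and no reset: what is moved stays moved. The work goes in short steps, Python scripts to look and compute and a tool call to move; the robot and the scene stay as the last step left them, time stands still between calls to the robot, and variables do not carry over. Pictures are saved under pics/ and viewed, about 12 in all and at most 16, crops included, and the job is handed in when it is done.

Besides the shell and the picture viewer there is one more tool, called after ">>>" in YAML: its name, and indented under it one key for each argument. servo_tool: Moves the arm, as the interface text tells. Its arguments: {"type":"object","properties":{"steps":{"type":"array"},"claw":{"type":"number"},"squeeze":{"type":"number"}},"required":["steps"]}

```bash
mkdir -p pics
python3 - <<'E'
from bench import bot
import cv2,numpy as np
for n in("scene","top"):
    im=bot.snapshot(n); cv2.imwrite(f"pics/{n}0.png",im[:,:,::-1]); 
    m=bot.camera_model(n); print(n,m)
print(bot.get_obs())
E
```

```text
scene {'fov_y': 50.92784721393603, 'cx': 315.0088016737711, 'cy': 197.07528839001355, 'extrinsics': array([[ 2.50244522e-01,  8.04244021e-01, -5.39044742e-01,
         1.00607240e+03],
       [ 9.68178244e-01, -2.06187493e-01,  1.41836545e-01,
        -1.09753286e+02],
       [ 2.92690904e-03, -5.57385210e-01, -8.30248855e-01,
         7.37147033e+02],
       [ 0.00000000e+00,  0.00000000e+00,  0.00000000e+00,
         1.00000000e+00]])}
top {'fov_y': 52.92910002518824, 'cx': 317.4216705544927, 'cy': 199.02363495501712, 'extrinsics': array([[ 1.07137888e-01, -9.71446728e-01,  2.11690169e-01,
         3.47684574e+02],
       [-9.94244122e-01, -1.04748865e-01,  2.25011526e-02,
        -4.72333719e+00],
       [ 3.15633905e-04, -2.12882432e-01, -9.77077771e-01,
         9.36595301e+02],
       [ 0.00000000e+00,  0.00000000e+00,  0.00000000e+00,
         1.00000000e+00]])}
{'t': 0.1, 'qpos': array([-1.19301836e+00,  4.23735555e-01,  1.63063889e+00,  2.74279860e-05,
        1.08861246e+00, -1.90084858e-02]), 'qvel': array([ 0.00184293, -0.00236458,  0.00069214,  0.00094385, -0.00200588,
       -0.00044183]), 'effort': array([ 9.97017764e-05, -5.45616066e+01, -2.74325734e+01,  6.46374444e-02,
        1.88703218e-02, -2.46898276e-05]), 'tcp_pos': array([ 241.36813648, -575.94532693,  221.98751683]), 'ee_rot': array([-6.88103654e-04,  9.80385546e-01,  1.97088040e-01, -1.12432543e-04]), 'force': array([0.25885263, 0.28145429, 0.15484824]), 'wrist_torque': array([ 0.01134178, -0.00894718,  0.03423558]), 'grip_width': 1.004614460971466}
```

View pics/scene0.png

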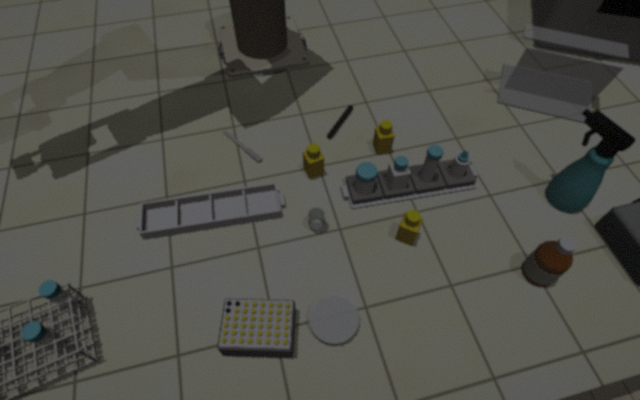

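View pics/top0.png

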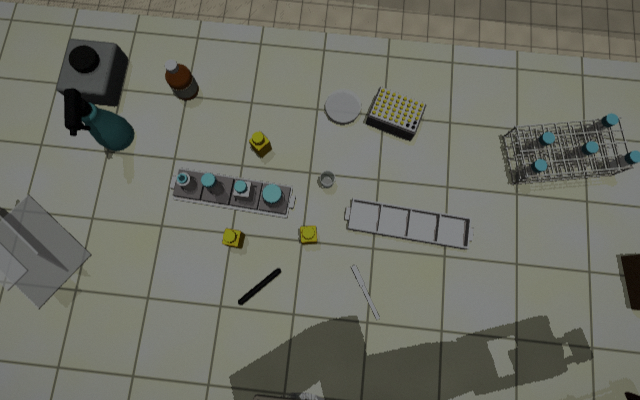

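Robot view: the loaded rack is on the left (top-view px 175–293, 170–213). Its order from the left is dropper (183,180), tube (208,180), square (241,187), pot (272,195). The empty tray is at (347–470, 200–247). Look-alikes to avoid are the yellow bottles (260,143), (233,238), (308,234) and the blue-capped tubes in the wire rack (540–632, 120–165). Next I'll measure, with one close crop of each rack.

```bash
cat > h.py <<'E'
import numpy as np,cv2
from bench import bot
def cam(n):
    m=bot.camera_model(n); f=200/np.tan(np.radians(m['fov_y'])/2); return m['extrinsics'],f,m['cx'],m['cy']
def ray(n,u,v,z):
    E,f,cx,cy=cam(n); d=E[:3,:3]@np.array([(u-cx)/f,(v-cy)/f,1]); o=E[:3,3]
    return (o+d*(z-o[2])/d[2])
def proj(n,p):
    E,f,cx,cy=cam(n); c=E[:3,:3].T@(np.asarray(p,float)-E[:3,3]); return c[:2]/c[2]*f+[cx,cy]
def blobs(im,lo,hi,amin):
    h=cv2.cvtColor(im,cv2.COLOR_RGB2HSV); m=cv2.inRange(h,lo,hi)
    k,l,s,c=cv2.connectedComponentsWithStats(m); return [(c[i].round(1),s[i]) for i in range(1,k) if s[i,4]>=amin]
E
python3 - <<'E'
from h import *
t=cv2.imread("pics/top0.png");s=cv2.imread("pics/scene0.png")
a=cv2.resize(t[130:260,160:320],None,fx=5,fy=5,interpolation=cv2.INTER_CUBIC)
b=cv2.resize(s[110:250,130:490],None,fx=2.2,fy=2.2,interpolation=cv2.INTER_CUBIC)
a=cv2.resize(t[120:255,165:480],None,fx=2.5,fy=2.5,interpolation=cv2.INTER_CUBIC)
x=np.vstack([a,np.pad(cv2.resize(b,(787,306)),((0,0),(0,a.shape[1]-787 if a.shape[1]>787 else 0),(0,0)))])[:600]
x=np.clip(x.astype(float)*1.6,0,255).astype('uint8')
cv2.imwrite("pics/crop1.png",x[:, :800])
for n,im in(("top",t),("scene",s)):
    print(n)
    for c,st in blobs(im[:,:,::-1],(84,60,40),(105,255,255),15): print(c,st)
E
```

```text
top
[ 91.3 112.9] [ 82 102  15  19 111]
[110.4 128. ] [ 92 109  35  38 779]
[611.7 118.9] [606 114  13  11 114]
[548.1 137.4] [542 132  13  12 123]
[591.6 146.7] [586 141  13  13 124]
[634.8 156.1] [630 151  10  12 104]
[540.4 164.7] [534 159  13  13 127]
[207.7 179.5] [201 173  15  15 163]
[181.7 178. ] [177 174  10   9  77]
[239.9 186. ] [234 180  13  13 122]
[271.6 193.3] [262 184  20  20 294]
scene
[434.8 151.3] [428 145  15  14 160]
[581.3 182.1] [ 553  149   60   63 1738]
[463.3 156.8] [459 153  10   9  72]
[400.9 161.8] [395 156  13  14 128]
[366.5 171.2] [357 162  21  20 313]
[ 47.5 288. ] [ 39 280  19  17 229]
[ 31.  330.3] [ 21 321  21  20 291]
```

View pics/crop1.png

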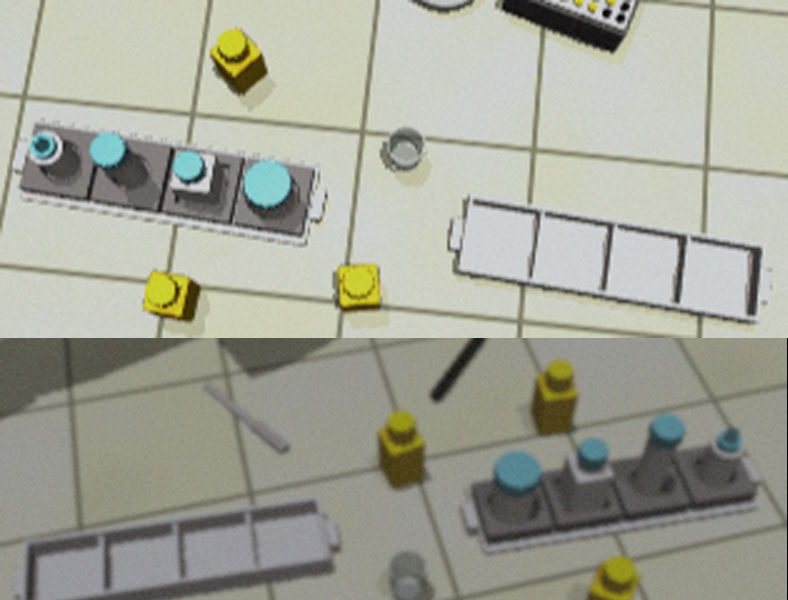

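The crop confirms the choice: white bottles with blue caps in grey nests, in the order dropper, tube, square, pot. The tray is empty.

Run:
```python
from h import *
T={'dropper':((181.7,178),(463.3,156.8),68),'tube':((207.7,179.5),(434.8,151.3),102),'square':((239.9,186),(400.9,161.8),87),'pot':((271.6,193.3),(366.5,171.2),74)}
P={}
for k,(a,b,z) in T.items():
    A=[];B=[]
    for n,p in(("top",a),("scene",b)):
        E=cam(n)[0];o=E[:3,3];d=ray(n,*p,0)-o;d/=np.linalg.norm(d);M=np.eye(3)-np.outer(d,d);A.append(M);B.append(M@o)
    X=np.linalg.solve(sum(A),sum(B)); P[k]=ray("top",*a,z)[:2]
    print(k,'tri',X.round(1),'top',P[k].round(1),'scene',ray("scene",*b,z)[:2].round(1))
# tray & nests
im=cv2.imread("pics/top0.png")
h=cv2.cvtColor(im,cv2.COLOR_BGR2HSV)
for nm,m,(x0,y0,x1,y1) in(("tray",cv2.inRange(h,(0,0,60),(179,22,255)),(335,190,485,260)),("loaded",cv2.inRange(h,(0,0,30),(179,30,255)),(165,160,305,225))):
    w=np.zeros_like(m);w[y0:y1,x0:x1]=m[y0:y1,x0:x1]
    w=cv2.morphologyEx(w,cv2.MORPH_CLOSE,np.ones((5,5)));w=cv2.morphologyEx(w,cv2.MORPH_OPEN,np.ones((9,9)))
    c=max(cv2.findContours(w,0,1)[0],key=cv2.contourArea);r=cv2.minAreaRect(c);bx=cv2.boxPoints(r)
    z=26 if nm=="tray" else 22
    q=np.array([ray("top",*p,z)[:2] for p in bx]);print(nm,r,bx.round(1).tolist(),q.round(0).tolist(),'ctr',q.mean(0).round(1),[np.linalg.norm(q[i]-q[i-1]).round(1) for i in range(4)])
    for i in range(4): d=q[i]-q[i-1];print(np.degrees(np.arctan2(*d[::-1])).round(1),end=' ')
    print()
for p in [(260,138),(231,235),(308,231)]: print('yellow',p,ray("top",*p,76).round(0))
print('beaker',ray("top",327,181,25).round(0))
```

```text
dropper tri [551.3 323.   68.8] top [551.2 322.4] scene [550.8 324.5]
tube tri [546.4 254.3 100.8] top [545.9 253.5] scene [547.2 254.2]
square tri [543.2 187.1  84.8] top [542.5 185.9] scene [544.8 186.9]
pot tri [537.8 118.5  69.5] top [536.6 116.9] scene [541. 118.]
tray ((409.5, 224.5), (69.0, 149.0), 90.0) [[335.0, 190.0], [484.0, 190.0], [484.0, 259.0], [335.0, 259.0]] [[571.0, -22.0], [608.0, -368.0], [448.0, -371.0], [412.0, -38.0]] ctr [ 509.7 -199.6] [np.float64(159.4), np.float64(347.4), np.float64(160.1), np.float64(334.8)]
5.6 -83.8 -178.9 96.2 
loaded ((234.5, 192.0), (64.0, 139.0), 90.0) [[165.0, 160.0], [304.0, 160.0], [304.0, 224.0], [165.0, 224.0]] [[601.0, 387.0], [637.0, 58.0], [484.0, 41.0], [450.0, 358.0]] ctr [543.1 211.1] [np.float64(154.3), np.float64(330.8), np.float64(153.8), np.float64(319.5)]
10.8 -83.8 -173.4 96.2 
yellow (260, 138) [661. 160.  76.]
yellow (231, 235) [436. 191.  76.]
yellow (308, 231) [462.  28.  76.]
beaker [591.  -1.  25.]
```

Run:
```python
from h import *
Q=[(352.2,199.2),(470.2,218.4),(467.8,248),(347.8,228.8)]
q=np.array([ray("top",*p,26)[:2] for p in Q]);print(q.round(0).tolist(),q.mean(0),[np.linalg.norm(q[i]-q[i-1]).round(1) for i in range(4)])
for i in range(4): d=q[i]-q[i-1];print(np.degrees(np.arctan2(*d[::-1])).round(1),end=' ')
# pocket floors by bright mask
for n,(x0,y0,x1,y1),amin in(("top",(340,190,480,255),300),("scene",(130,180,295,245),300)):
    im=cv2.imread(f"pics/{n}0.png");g=cv2.GaussianBlur(im,(3,3),0);g=im.astype(int)
    sat=g.max(2)-g.min(2);sub=g[y0:y1,x0:x1]
    v=g.max(2); m=((sat<14)&(v>(120 if n=="top" else 70))).astype('uint8');w=np.zeros_like(m);w[y0:y1,x0:x1]=m[y0:y1,x0:x1]
    w=cv2.morphologyEx(w,cv2.MORPH_OPEN,np.ones((3,3)))
    k,l,s,c=cv2.connectedComponentsWithStats(w)
    print(n,[(c[i].round(1).tolist(),s[i].tolist(),ray(n,*c[i],4)[:2].round(0)) for i in range(1,k) if s[i,4]>100])
```

```text
[[553.0, -64.0], [537.0, -337.0], [469.0, -334.0], [483.0, -60.0]] [ 510.63055111 -198.82528229] [np.float64(70.1), np.float64(273.8), np.float64(68.6), np.float64(274.0)]
-3.1 -93.3 177.0 87.0 top [([353.8, 216.3], [340, 190, 36, 57, 929], array([518., -73.])), ([415.3, 199.2], [379, 190, 67, 24, 1225], array([ 574., -215.])), ([467.1, 214.4], [448, 190, 32, 65, 1240], array([ 551., -338.])), ([363.4, 216.7], [349, 203, 29, 29, 681], array([519., -95.])), ([392.2, 221.6], [378, 208, 29, 28, 672], array([ 515., -164.])), ([421.4, 226.5], [408, 213, 28, 29, 667], array([ 510., -232.])), ([450.6, 231.6], [438, 218, 26, 29, 640], array([ 506., -301.])), ([401.2, 245.2], [375, 237, 61, 15, 462], array([ 462., -188.])), ([353.8, 251.2], [340, 247, 31, 8, 198], array([436., -80.]))]
scene [([218.5, 211.7], [130, 180, 165, 65, 7912], array([ 516., -185.])), ([162.2, 218.1], [146, 202, 33, 30, 720], array([ 503., -298.]))]
```

>>> servo_tool:
  steps: [63.3,-71,0,0,0,-63.7,63.3,-71,0,0,0,-63.7,63.3,-71,0,0,0,-63.7,63.3,-71,0,0,0,-63.7,63.3,-71,0,0,0,-63.7,63.3,-71,0,0,0,-63.7,63.3,-71,0,0,0,-63.7,63.3,-71,0,0,0,-63.7]
  claw: 0.75
  squeeze: 12

```text
t: 0.9
tcp_pos: [371.7, -196.3, 222.7]
ee_rot: [0.0, 0.727, 0.686, 0.0]
force: [0.8, -0.4, 0.1]
grip_width: 0.75
```

```bash
cat > to.py <<'E'
import sys
from h import *
from scipy.spatial.transform import Rotation as R
def to(x,y,z,yaw=86.4):
    o=bot.get_obs();q=o['ee_rot'];r=R.from_quat([*q[1:],q[0]])
    t=R.from_euler('z',yaw,degrees=True)*R.from_euler('x',180,degrees=True)
    print('tcp',o['tcp_pos'].round(1),'t',round(o['t'],2),'grip',round(o['grip_width'],3),'F',o['force'].round(1),'q',o['qpos'].round(2))
    print('shift cm',(r.inv().apply(np.array([x,y,z])-o['tcp_pos'])/10).round(2),'turn deg',np.degrees((r.inv()*t).as_rotvec()).round(1))
if __name__=="__main__": to(*map(float,sys.argv[1:]))
E
python3 to.py 551 323 120
```

```text
tcp [ 371.7 -196.3  222.7] t 0.9 grip 0.75 F [ 0.8 -0.4  0.1] q [-0.51  0.12  2.06  0.    0.97 -0.46]
shift cm [52.87 14.9  10.27] turn deg [ 0.  -0.   0.3]
```

>>> servo_tool:
  steps: [52.9,14.9,0,0,0,0,52.9,14.9,0,0,0,0,52.9,14.9,0,0,0,0,52.9,14.9,0,0,0,0,52.9,14.9,0,0,0,0,52.9,14.9,0,0,0,0,52.9,14.9,0,0,0,0,52.9,14.9,0,0,0,0]

```text
t: 1.7
tcp_pos: [503.9, 181.6, 222.5]
ee_rot: [-0.0, 0.729, 0.685, -0.0]
force: [0.9, 0.2, 0.3]
grip_width: 0.748
```

```bash
python3 to.py 551 323 35
```

```text
tcp [503.9 181.6 222.5] t 1.7 grip 0.748 F [0.9 0.2 0.3] q [ 0.32  0.29  1.83 -0.    1.02  0.39]
shift cm [14.41  3.83 18.74] turn deg [-0.   0.   0.1]
```

>>> servo_tool:
  steps: [5,1.3,0,0,0,0,10,2.6,0,0,0,0,14.4,3.8,0,0,0,0,14.4,3.8,2,0,0,0,14.4,3.8,6,0,0,0,14.4,3.8,10,0,0,0,14.4,3.8,12,0,0,0,14.4,3.8,12,0,0,0]

```text
t: 2.5
tcp_pos: [548.2, 319.4, 98.9]
ee_rot: [-0.001, 0.729, 0.685, -0.003]
force: [0.2, 0.4, -0.8]
grip_width: 0.749
```

```bash
python3 to.py 551 323 35
python3 - <<'E'
from h import *
t=bot.snapshot("scene")[:,:,::-1]
x=cv2.resize(t[60:240,330:530],None,fx=3,fy=3,interpolation=cv2.INTER_CUBIC)
cv2.imwrite("pics/g1.png",np.clip(x*1.6,0,255).astype('uint8'))
E
```

```text
tcp [548.2 319.4  98.9] t 2.5 grip 0.749 F [ 0.2  0.4 -0.8] q [ 0.51  0.59  1.68 -0.    0.88  0.57]
shift cm [0.4  0.29 6.38] turn deg [-0.3  0.2  0. ]
```

View pics/g1.png

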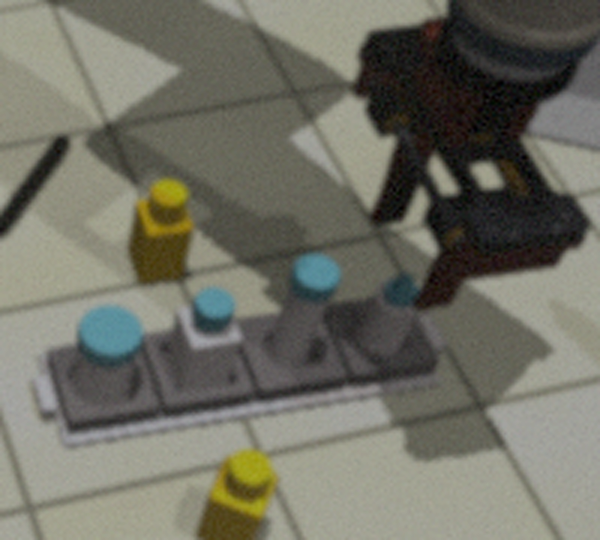

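>>> servo_tool:
  steps: [0.3,0.2,2,0,0,0,0.3,0.2,4,0,0,0,0.3,0.2,5.5,0,0,0,0.3,0.2,6.2,0,0,0,0.3,0.2,6.4,0,0,0,0.3,0.2,6.4,0,0,0,0.3,0.2,6.4,0,0,0,0.3,0.2,6.4,0,0,0]

```text
t: 3.35
tcp_pos: [553.4, 323.9, 39.5]
ee_rot: [0.0, 0.729, 0.685, 0.001]
force: [-0.9, 0.1, -0.2]
grip_width: 0.75
```

```bash
python3 to.py 551 323 35
```

```text
tcp [553.4 323.9  39.5] t 3.35 grip 0.75 F [-0.9  0.1 -0.2] q [ 0.51  0.68  1.68 -0.    0.78  0.57]
shift cm [-0.1  -0.24  0.45] turn deg [ 0.1 -0.   0. ]
```

>>> servo_tool:
  steps: [0,-0.2,0.4,0,0,0,0,-0.2,0.4,0,0,0,0,-0.2,0.4,0,0,0,0,-0.2,0.4,0,0,0,0,-0.2,0.4,0,0,0,0,-0.2,0.4,0,0,0,0,-0.2,0.4,0,0,0,0,-0.2,0.4,0,0,0]
  claw: 0.2
  squeeze: 15

```text
t: 4.15
tcp_pos: [550.9, 323.7, 34.7]
ee_rot: [-0.0, 0.729, 0.685, 0.0]
force: [0.2, 0.7, -0.5]
grip_width: 0.359
```

>>> servo_tool:
  steps: [0,0,-1,0,0,0,0,0,-3,0,0,0,0,0,-6.5,0,0,0,0,0,-10,0,0,0,0,0,-13.5,0,0,0,-1,0,-14,0,0,0,-3.5,0,-14,0,0,0,-7.5,0,-14,0,0,0]

```text
t: 4.95
tcp_pos: [546.1, 249.0, 174.9]
ee_rot: [0.0, 0.728, 0.686, 0.001]
force: [0.3, 0.2, -0.2]
grip_width: 0.361
```

>>> servo_tool:
  steps: [-4.5,0,0,0,0,0,-9,0,0,0,0,0,-13.5,0,0,0,0,0,-18,0,0,0,0,0,-22.5,0,0,0,0,0,-27,0,0,0,0,0,-31.5,0,0,0,0,0,-36,0,0,0,0,0]

```text
t: 5.75
tcp_pos: [522.7, -112.4, 174.3]
ee_rot: [-0.0, 0.729, 0.685, -0.0]
force: [1.3, 0.8, 0.2]
grip_width: 0.359
```

>>> servo_tool:
  steps: [-4.5,-0.1,0,0,0,0,-9,-0.2,0,0,0,0,-12.5,-0.3,0,0,0,0,-15.5,-0.4,0,0,0,0,-17.5,-0.5,0,0,0,0,-18.5,-0.5,0,0,0,0,-19,-0.6,0,0,0,0,-19,-0.6,0,0,0,0]

```text
t: 6.55
tcp_pos: [505.7, -299.5, 174.4]
ee_rot: [-0.0, 0.729, 0.685, -0.0]
force: [0.4, -0.2, 0.2]
grip_width: 0.36
```

```bash
python3 to.py 505.4 -300.3 29
```

```text
tcp [ 505.7 -299.5  174.4] t 6.55 grip 0.36 F [ 0.4 -0.2  0.2] q [-0.56  0.43  1.75  0.    0.96 -0.49]
shift cm [-9.000e-02 -1.000e-02  1.454e+01] turn deg [-0. -0.  0.]
```

>>> servo_tool:
  steps: [0,0,2.5,0,0,0,0,0,6,0,0,0,0,0,9.5,0,0,0,0,0,12,0,0,0,0,0,13.5,0,0,0,0,0,14.1,0,0,0,0,0,14.4,0,0,0,0,0,14.6,0,0,0]

```text
t: 7.35
tcp_pos: [506.8, -299.9, 29.5]
ee_rot: [0.001, 0.729, 0.685, 0.0]
force: [0.2, 0.8, 0.6]
grip_width: 0.36
```

```bash
python3 to.py 505.4 -300.3 29
python3 - <<'E'
from h import *
t=bot.snapshot("top")[:,:,::-1]; s=bot.snapshot("scene")[:,:,::-1]
a=cv2.resize(t[170:270,330:490],(800,500)); b=cv2.resize(s[100:260,100:260],(500,500))
cv2.imwrite("pics/p1.png",np.clip(cv2.resize(np.hstack([a,b]),None,fx=.61,fy=.61)*1.6,0,255).astype('uint8'))
E
```

```text
tcp [ 506.8 -299.9   29.5] t 7.35 grip 0.36 F [0.2 0.8 0.6] q [-0.55  0.65  1.8   0.    0.69 -0.49]
shift cm [-0.05 -0.14  0.05] turn deg [0.1 0.  0.1]
```

View pics/p1.png

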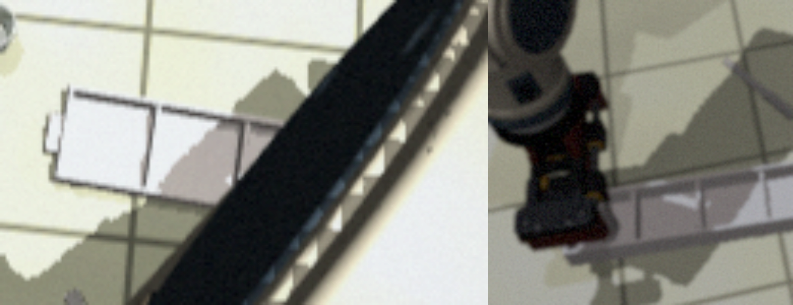

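>>> servo_tool:
  steps: [0,0,0.1,0,0,0,0,0,0.1,0,0,0,0,0,0.1,0,0,0,0,0,0,0,0,0,0,0,-2,0,0,0,0,0,-5,0,0,0,0,0,-9.5,0,0,0,0,0,-14,0,0,0]
  claw: 0.47

```text
t: 8.25
tcp_pos: [505.5, -299.4, 169.8]
ee_rot: [-0.001, 0.729, 0.685, -0.0]
force: [1.2, -0.2, 0.6]
grip_width: 0.47
```

```bash
python3 to.py 546.4 254.3 70
python3 - <<'E'
from h import *
t=bot.snapshot("scene")
for c,s in blobs(t,(84,60,40),(105,255,255),15): print(c,s, ray("scene",*c,62)[:2].round(0))
E
```

```text
tcp [ 505.5 -299.4  169.8] t 8.25 grip 0.47 F [ 1.2 -0.2  0.6] q [-0.55  0.43  1.75  0.    0.96 -0.49]
shift cm [55.51  0.65 10.01] turn deg [-0.1 -0.   0. ]
[434.7 151.8] [428 145  15  15 170] [520. 276.]
[579.6 182.1] [ 550  148   63   65 2011] [664. 524.]
[400.7 162.4] [395 156  13  14 140] [528. 197.]
[366.4 171.4] [356 162  22  20 324] [533. 122.]
[151.3 205.1] [146 201  12  10  80] [ 508. -302.]
[ 47.6 288.2] [ 39 280  19  19 236] [ 635. -478.]
[ 31.1 330.6] [ 21 321  21  21 302] [ 703. -496.]
```

Dropper stands at about (508,−302), pocket centre (505,−300). Next, the tube.

>>> servo_tool:
  steps: [4,0,0,0,0,0,9,0,0,0,0,0,14,0.1,0,0,0,0,19,0.2,0,0,0,0,24,0.3,0,0,0,0,29,0.3,0,0,0,0,34,0.4,0,0,0,0,39,0.5,0,0,0,0]
  claw: 0.65

```text
t: 9.1
tcp_pos: [535.2, 91.2, 168.8]
ee_rot: [0.0, 0.729, 0.685, 0.0]
force: [-0.1, -0.1, -0.0]
grip_width: 0.648
```

>>> servo_tool:
  steps: [5,0,0,0,0,0,9.5,0.1,0,0,0,0,13,0.1,0,0,0,0,15.5,0.1,0,0,0,0,16.5,0.15,0,0,0,0,16.5,0.15,2,0,0,0,16.5,0.15,3,0,0,0,16.5,0.15,3,0,0,0]

```text
t: 9.9
tcp_pos: [545.8, 252.4, 137.0]
ee_rot: [-0.001, 0.729, 0.685, -0.002]
force: [0.9, 0.1, -0.5]
grip_width: 0.651
```

```bash
python3 to.py 546.4 254.3 51
```

```text
tcp [545.8 252.4 137. ] t 9.9 grip 0.651 F [ 0.9  0.1 -0.5] q [ 0.41  0.5   1.74 -0.    0.91  0.48]
shift cm [0.21 0.07 8.6 ] turn deg [-0.2  0.1 -0. ]
```

>>> servo_tool:
  steps: [0.1,0,2,0,0,0,0.1,0,4.5,0,0,0,0.1,0,7,0,0,0,0.1,0,8.3,0,0,0,0.1,0,8.8,0,0,0,0.1,0,8.8,0,0,0,0.1,0,8.8,0,0,0,0.1,0,8.8,0,0,0]

```text
t: 10.7
tcp_pos: [547.9, 255.1, 51.8]
ee_rot: [0.0, 0.729, 0.685, 0.001]
force: [0.3, -0.9, -0.3]
grip_width: 0.649
```

>>> servo_tool:
  steps: [0,0,0,0,0,0,0,0,0,0,0,0,0,0,0,0,0,0,0,0,0,0,0,0,0,0,0,0,0,0,0,0,0,0,0,0,0,0,0,0,0,0,0,0,0,0,0,0]
  claw: 0.15

```text
t: 11.5
tcp_pos: [547.2, 254.8, 50.8]
ee_rot: [0.0, 0.729, 0.685, 0.0]
force: [-0.6, -0.1, 1.8]
grip_width: 0.337
```

Opening of 29.7 mm is the cap's width, not the body's 28 mm, so the pads catch the cap edge. I'll reopen and grip lower.

>>> servo_tool:
  steps: [0,0,0,0,0,0,0,0,0,0,0,0,0,0,0,0,0,0,0,0,0.5,0,0,0,0,0,1,0,0,0,0,0,1.3,0,0,0,0,0,1.3,0,0,0,0,0,1.3,0,0,0]
  claw: 0.6

```text
t: 12.3
tcp_pos: [547.1, 254.7, 37.5]
ee_rot: [-0.0, 0.729, 0.685, -0.0]
force: [-0.2, 0.3, 1.3]
grip_width: 0.601
```

>>> servo_tool:
  steps: [0,0,0,0,0,0,0,0,0,0,0,0,0,0,0,0,0,0,0,0,0,0,0,0,0,0,0,0,0,0,0,0,0,0,0,0,0,0,0,0,0,0,0,0,0,0,0,0]
  claw: 0.15

```text
t: 13.1
tcp_pos: [547.2, 254.8, 37.8]
ee_rot: [-0.0, 0.729, 0.685, 0.0]
force: [-0.9, 0.2, 0.8]
grip_width: 0.33
```

>>> servo_tool:
  steps: [0,0,-0.5,0,0,0,0,0,-1.5,0,0,0,0,0,-3.5,0,0,0,0,0,-6.5,0,0,0,0,0,-9.5,0,0,0,0,0,-12,0,0,0,0,0,-13.5,0,0,0,0,0,-14,0,0,0]

```text
t: 13.9
tcp_pos: [547.9, 255.1, 179.9]
ee_rot: [0.001, 0.729, 0.685, 0.002]
force: [-0.8, 0.4, -0.1]
grip_width: 0.334
```

```bash
python3 to.py 509.5 -232.4 32
python3 - <<'E'
from h import *
s=bot.snapshot("scene")[:,:,::-1]
cv2.imwrite("pics/p2.png",np.clip(cv2.resize(s[40:200,350:510],(560,560),interpolation=2)*1.6,0,255).astype('uint8'))
E
```

```text
tcp [547.9 255.1 179.9] t 13.9 grip 0.334 F [-0.8  0.4 -0.1] q [0.42 0.44 1.71 0.   0.98 0.48]
shift cm [-48.92  -0.85  14.71] turn deg [ 0.2 -0.1  0. ]
```

View pics/p2.png

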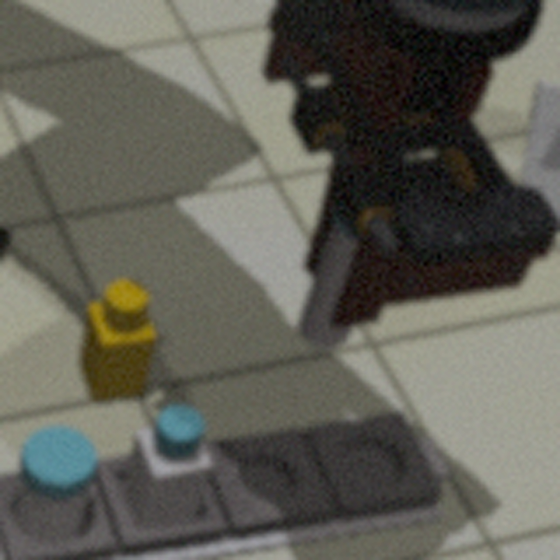

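>>> servo_tool:
  steps: [-2,0,0,0,0,0,-6,0,0,0,0,0,-10.5,-0.1,0,0,0,0,-15,-0.2,0,0,0,0,-19.5,-0.3,0,0,0,0,-24,-0.3,0,0,0,0,-28.5,-0.4,0,0,0,0,-33,-0.5,0,0,0,0]

```text
t: 14.75
tcp_pos: [519.6, -76.7, 176.2]
ee_rot: [-0.001, 0.729, 0.685, -0.001]
force: [0.3, -0.3, -0.7]
grip_width: 0.332
```

>>> servo_tool:
  steps: [-4.5,0,0,0,0,0,-8.5,-0.1,0,0,0,0,-12,-0.2,0,0,0,0,-14.5,-0.3,0,0,0,0,-15.6,-0.3,0,0,0,0,-15.9,-0.3,0,0,0,0,-15.9,-0.3,0,0,0,0,-15.9,-0.3,0,0,0,0]

```text
t: 15.55
tcp_pos: [508.5, -231.7, 177.3]
ee_rot: [-0.0, 0.728, 0.685, -0.0]
force: [0.5, 0.2, -0.1]
grip_width: 0.335
```

```bash
python3 to.py 509.5 -232.4 32
python3 - <<'E'
from h import *
s=bot.snapshot("scene")[:,:,::-1]; t=bot.snapshot("top")[:,:,::-1]
p=proj("scene",(509,-232,180)).astype(int);print(p)
x=s[max(p[1]-80,0):p[1]+80,max(p[0]-80,0):p[0]+80]
cv2.imwrite("pics/p3.png",np.clip(cv2.resize(x,(560,560),interpolation=2)*1.6,0,255).astype('uint8'))
E
```

```text
tcp [ 508.5 -231.7  177.3] t 15.55 grip 0.335 F [ 0.5  0.2 -0.1] q [-0.45  0.39  1.81  0.    0.94 -0.39]
shift cm [-0.07  0.11 14.53] turn deg [-0.  -0.   0.1]
[171 159]
```

View pics/p3.png

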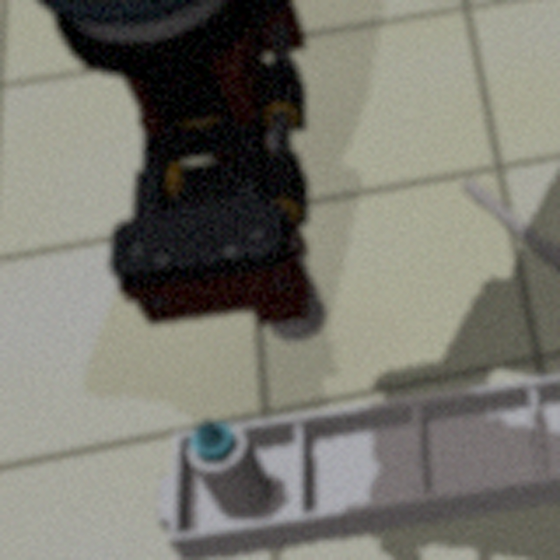

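>>> servo_tool:
  steps: [0,0,2.5,0,0,0,0,0,6,0,0,0,0,0,9.5,0,0,0,0,0,12,0,0,0,0,0,13.5,0,0,0,0,0,14,0,0,0,0,0,14.3,0,0,0,0,0,14.5,0,0,0]

```text
t: 16.45
tcp_pos: [509.6, -233.0, 33.5]
ee_rot: [0.001, 0.729, 0.685, 0.0]
force: [-0.9, 0.3, -1.2]
grip_width: 0.335
```

```bash
python3 to.py 509.5 -232.4 31.5
python3 - <<'E'
from h import *
print(proj("scene",(508.5,-231.7,150)))
E
```

```text
tcp [ 509.6 -233.    33.5] t 16.45 grip 0.335 F [-0.9  0.3 -1.2] q [-0.45  0.61  1.87  0.    0.66 -0.39]
shift cm [ 0.06 -0.01  0.2 ] turn deg [0.1 0.  0. ]
[176.0546665  169.91082184]
```

>>> servo_tool:
  steps: [0,0,0.1,0,0,0,0,0,0.15,0,0,0,0,0,0.2,0,0,0,0,0,0.2,0,0,0,0,0,0.2,0,0,0,0,0,0.2,0,0,0,0,0,0.2,0,0,0,0,0,0.2,0,0,0]

```text
t: 17.25
tcp_pos: [509.2, -233.1, 31.7]
ee_rot: [0.001, 0.729, 0.685, 0.0]
force: [-1.1, -0.2, 5.1]
grip_width: 0.33
```

>>> servo_tool:
  steps: [0,0,0,0,0,0,0,0,0,0,0,0,0,0,0,0,0,0,0,0,0,0,0,0,0,0,-1,0,0,0,0,0,-4,0,0,0,0,0,-8.5,0,0,0,0,0,-13,0,0,0]
  claw: 0.5

```text
t: 18.05
tcp_pos: [508.1, -232.5, 162.2]
ee_rot: [-0.001, 0.729, 0.685, -0.0]
force: [0.4, 0.2, -0.2]
grip_width: 0.501
```

```bash
python3 to.py 543.5 187 110
python3 - <<'E'
from h import *
t=bot.snapshot("scene")
for c,s in blobs(t,(84,60,40),(105,255,255),15): print(c,s, ray("scene",*c,62)[:2].round(0), ray("scene",*c,97)[:2].round(0))
E
```

```text
tcp [ 508.1 -232.5  162.2] t 18.05 grip 0.501 F [ 0.4  0.2 -0.2] q [-0.45  0.41  1.82  0.    0.91 -0.39]
shift cm [42.09  0.92  5.24] turn deg [-0.1 -0.   0. ]
[578.8 182.3] [ 550  148   63   65 2113] [664. 522.] [681. 490.]
[400.7 162.3] [395 156  13  14 143] [528. 197.] [553. 181.]
[366.4 171.5] [356 162  22  20 330] [533. 122.] [558. 110.]
[183.2 188.6] [176 182  16  16 162] [ 484. -240.] [ 511. -233.]
[151.5 204.5] [145 200  13  10  96] [ 507. -301.] [ 533. -291.]
[ 47.9 288.5] [ 39 280  19  19 249] [ 636. -477.] [ 655. -458.]
[ 31.1 330.5] [ 21 321  21  21 303] [ 703. -496.] [ 719. -476.]
```

Tube stands at (511,−233). Next, the square bottle.

>>> servo_tool:
  steps: [3,0,0,0,0,0,8,0.1,0,0,0,0,13,0.2,0,0,0,0,18,0.3,0,0,0,0,23,0.4,0,0,0,0,28,0.5,0,0,0,0,33,0.6,0,0,0,0,37,0.7,0,0,0,0]
  claw: 0.7

```text
t: 18.9
tcp_pos: [538.7, 138.7, 161.3]
ee_rot: [0.0, 0.728, 0.685, 0.0]
force: [0.7, -1.6, 0.0]
grip_width: 0.697
```

>>> servo_tool:
  steps: [3,0,0,0,0,0,4.7,0.1,0,0,0,0,5.1,0.1,1,0,0,0,5.1,0.1,3,0,0,0,5.1,0.1,5,0,0,0,5.1,0.1,5,0,0,0,5.1,0.1,5,0,0,0,5.1,0.1,5,0,0,0]

```text
t: 19.7
tcp_pos: [543.5, 186.3, 111.4]
ee_rot: [0.0, 0.729, 0.684, 0.0]
force: [-0.2, -0.2, 0.9]
grip_width: 0.701
```

```bash
python3 to.py 543.5 187 36
```

```text
tcp [543.5 186.3 111.4] t 19.7 grip 0.701 F [-0.2 -0.2  0.9] q [ 0.31  0.5   1.82 -0.    0.83  0.37]
shift cm [ 0.06 -0.01  7.54] turn deg [ 0.1 -0.  -0. ]
```

>>> servo_tool:
  steps: [0.1,0,2,0,0,0,0.1,0,4.5,0,0,0,0.1,0,6.5,0,0,0,0.1,0,7.3,0,0,0,0.1,0,7.5,0,0,0,0.1,0,7.5,0,0,0,0.1,0,7.5,0,0,0,0.1,0,7.5,0,0,0]

```text
t: 20.5
tcp_pos: [543.7, 188.1, 36.7]
ee_rot: [0.0, 0.729, 0.685, 0.001]
force: [0.9, -0.0, 0.1]
grip_width: 0.698
```

>>> servo_tool:
  steps: [0,0,0,0,0,0,0,0,0,0,0,0,0,0,0,0,0,0,0,0,0,0,0,0,0,0,0,0,0,0,0,0,0,0,0,0,0,0,0,0,0,0,0,0,0,0,0,0]
  claw: 0.2

```text
t: 21.3
tcp_pos: [543.0, 187.9, 35.8]
ee_rot: [-0.0, 0.729, 0.685, 0.0]
force: [-1.1, -0.5, 2.4]
grip_width: 0.412
```

>>> servo_tool:
  steps: [0,0,-0.5,0,0,0,0,0,-2,0,0,0,0,0,-5,0,0,0,0,0,-9,0,0,0,0,0,-12.5,0,0,0,-1,0,-14,0,0,0,-3,0,-14,0,0,0,-6,0,-14,0,0,0]

```text
t: 22.1
tcp_pos: [539.2, 127.7, 176.4]
ee_rot: [0.0, 0.728, 0.685, 0.001]
force: [0.7, -0.4, -1.5]
grip_width: 0.412
```

>>> servo_tool:
  steps: [-4.5,-0.1,0,0,0,0,-9,-0.2,0,0,0,0,-13.5,-0.3,0,0,0,0,-18,-0.4,0,0,0,0,-22,-0.5,0,0,0,0,-25.5,-0.6,0,0,0,0,-28,-0.7,0,0,0,0,-29.4,-0.7,0,0,0,0]

```text
t: 22.9
tcp_pos: [512.8, -167.2, 175.4]
ee_rot: [-0.0, 0.73, 0.684, -0.0]
force: [-0.2, 0.3, -0.6]
grip_width: 0.411
```

>>> servo_tool:
  steps: [0,0,0,0,0,0,0,0,2.5,0,0,0,0,0,6,0,0,0,0,0,9.5,0,0,0,0,0,12,0,0,0,0,0,13,0,0,0,0,0,13.3,0,0,0,0,0,13.3,0,0,0]

```text
t: 23.7
tcp_pos: [514.4, -164.6, 43.1]
ee_rot: [0.0, 0.729, 0.685, 0.0]
force: [0.5, 0.7, -0.2]
grip_width: 0.408
```

```bash
python3 to.py 513.5 -164.6 29.8
```

```text
tcp [ 514.4 -164.6   43.1] t 23.7 grip 0.408 F [ 0.5  0.7 -0.2] q [-0.33  0.58  1.91  0.    0.65 -0.27]
shift cm [-0.01 -0.09  1.33] turn deg [0.  0.  0.1]
```

>>> servo_tool:
  steps: [0,0,0.4,0,0,0,0,0,0.8,0,0,0,0,0,1.1,0,0,0,0,0,1.25,0,0,0,0,0,1.35,0,0,0,0,0,1.35,0,0,0,0,0,1.35,0,0,0,0,0,1.35,0,0,0]

```text
t: 24.5
tcp_pos: [513.9, -165.0, 29.7]
ee_rot: [0.0, 0.729, 0.685, 0.0]
force: [-2.3, 0.8, 5.0]
grip_width: 0.413
```

>>> servo_tool:
  steps: [0,0,0,0,0,0,0,0,0,0,0,0,0,0,0,0,0,0,0,0,0,0,0,0,0,0,-1,0,0,0,0,0,-4,0,0,0,0,0,-8.5,0,0,0,0,0,-13,0,0,0]
  claw: 0.56

```text
t: 25.3
tcp_pos: [513.4, -164.8, 160.7]
ee_rot: [-0.001, 0.729, 0.685, -0.0]
force: [0.4, 1.0, -0.9]
grip_width: 0.565
```

```bash
python3 to.py 538 118.5 110
python3 - <<'E'
from h import *
t=bot.snapshot("scene")
for c,s in blobs(t,(84,60,40),(105,255,255),15): print(c,s, ray("scene",*c,81)[:2].round(0))
E
```

```text
tcp [ 513.4 -164.8  160.7] t 25.3 grip 0.565 F [ 0.4  1.  -0.9] q [-0.33  0.38  1.87 -0.    0.89 -0.27]
shift cm [28.43  0.71  5.08] turn deg [-0.1 -0.   0. ]
[579.  182.4] [ 548  148   65   65 2078] [674. 505.]
[366.4 171.4] [357 162  21  20 326] [546. 115.]
[182.9 188.8] [175 182  17  16 190] [ 499. -237.]
[221.5 188.6] [215 183  14  14 122] [ 517. -165.]
[151.6 204.5] [145 200  13  10  97] [ 521. -296.]
[ 47.7 288.1] [ 39 280  19  18 236] [ 645. -467.]
[ 31.2 330.6] [ 22 321  20  21 302] [ 712. -485.]
```

>>> servo_tool:
  steps: [3,0.1,0,0,0,0,8,0.2,0,0,0,0,13,0.3,0,0,0,0,18,0.4,0,0,0,0,22.5,0.5,0,0,0,0,26,0.6,0,0,0,0,28,0.7,0,0,0,0,28.4,0.7,0,0,0,0]
  claw: 0.76

```text
t: 26.15
tcp_pos: [538.8, 120.1, 159.6]
ee_rot: [0.0, 0.728, 0.686, 0.0]
force: [0.5, -0.5, -0.1]
grip_width: 0.758
```

>>> servo_tool:
  steps: [0,0,2,0,0,0,0,0,5.5,0,0,0,0,0,7,0,0,0,0,0,7,0,0,0,0,0,7,0,0,0,0,0,7,0,0,0,0,0,7,0,0,0,0,0,7,0,0,0]

```text
t: 26.95
tcp_pos: [539.2, 118.1, 90.1]
ee_rot: [0.0, 0.729, 0.685, 0.001]
force: [-0.1, 0.3, -0.2]
grip_width: 0.756
```

```bash
python3 to.py 538 118.5 48
```

```text
tcp [539.2 118.1  90.1] t 26.95 grip 0.756 F [-0.1  0.3 -0.2] q [ 0.19  0.51  1.87 -0.    0.76  0.26]
shift cm [ 0.03 -0.13  4.21] turn deg [ 0.1 -0.   0. ]
```

>>> servo_tool:
  steps: [0,-0.1,1.5,0,0,0,0,-0.1,3,0,0,0,0,-0.1,4,0,0,0,0,-0.1,4.2,0,0,0,0,-0.1,4.2,0,0,0,0,-0.1,4.2,0,0,0,0,-0.1,4.2,0,0,0,0,-0.1,4.2,0,0,0]

```text
t: 27.75
tcp_pos: [537.9, 118.2, 47.6]
ee_rot: [0.0, 0.729, 0.685, 0.0]
force: [0.2, 0.3, -0.2]
grip_width: 0.757
```

>>> servo_tool:
  steps: [0,0,0,0,0,0,0,0,0,0,0,0,0,0,0,0,0,0,0,0,0,0,0,0,0,0,0,0,0,0,0,0,0,0,0,0,0,0,0,0,0,0,0,0,0,0,0,0]
  claw: 0.25
  squeeze: 18

```text
t: 28.55
tcp_pos: [537.6, 118.1, 47.2]
ee_rot: [-0.0, 0.729, 0.685, 0.0]
force: [0.2, -0.4, 0.4]
grip_width: 0.475
```

>>> servo_tool:
  steps: [0,0,-0.5,0,0,0,0,0,-2,0,0,0,0,0,-5,0,0,0,0,0,-8.5,0,0,0,0,0,-11.5,0,0,0,-1,0,-12,0,0,0,-3,-0.1,-12,0,0,0,-6,-0.2,-12,0,0,0]

```text
t: 29.35
tcp_pos: [531.7, 58.1, 167.7]
ee_rot: [0.0, 0.728, 0.685, 0.0]
force: [0.8, -0.2, -0.9]
grip_width: 0.473
```

>>> servo_tool:
  steps: [-3.5,-0.1,0,0,0,0,-7,-0.2,0,0,0,0,-10.5,-0.3,0,0,0,0,-13,-0.4,0,0,0,0,-14.8,-0.5,0,0,0,0,-15.6,-0.5,0,0,0,0,-15.6,-0.5,0,0,0,0,-15.6,-0.5,0,0,0,0]

```text
t: 30.15
tcp_pos: [517.0, -96.7, 167.1]
ee_rot: [-0.0, 0.729, 0.685, -0.0]
force: [0.8, 0.5, -1.6]
grip_width: 0.475
```

>>> servo_tool:
  steps: [0,0,1,0,0,0,0,0,3,0,0,0,0,0,6,0,0,0,0,0,9,0,0,0,0,0,10.8,0,0,0,0,0,11.3,0,0,0,0,0,11.3,0,0,0,0,0,11.3,0,0,0]

```text
t: 30.95
tcp_pos: [517.8, -96.8, 54.7]
ee_rot: [0.0, 0.729, 0.685, 0.0]
force: [-0.1, 0.9, -0.9]
grip_width: 0.474
```

```bash
python3 to.py 517.6 -96.7 41.2
```

```text
tcp [517.8 -96.8  54.7] t 30.95 grip 0.474 F [-0.1  0.9 -0.9] q [-0.21  0.54  1.94  0.    0.66 -0.15]
shift cm [ 0.01 -0.02  1.35] turn deg [0.1 0.  0.1]
```

>>> servo_tool:
  steps: [0,0,0.4,0,0,0,0,0,0.8,0,0,0,0,0,1.1,0,0,0,0,0,1.25,0,0,0,0,0,1.35,0,0,0,0,0,1.35,0,0,0,0,0,1.35,0,0,0,0,0,1.35,0,0,0]

```text
t: 31.75
tcp_pos: [517.1, -97.1, 41.2]
ee_rot: [-0.0, 0.729, 0.685, -0.0]
force: [-2.3, -0.7, 5.6]
grip_width: 0.474
```

>>> servo_tool:
  steps: [0,0,0,0,0,0,0,0,0,0,0,0,0,0,0,0,0,0,0,0,0,0,0,0,0,0,-1,0,0,0,0,0,-4,0,0,0,0,0,-8.5,0,0,0,0,0,-13,0,0,0]
  claw: 0.65

```text
t: 32.55
tcp_pos: [516.6, -96.9, 172.3]
ee_rot: [-0.001, 0.729, 0.685, -0.0]
force: [0.5, -0.2, 0.4]
grip_width: 0.653
```

>>> servo_tool:
  steps: [3,0,-1,0,0,0,8,0,-3,0,0,0,13,0,-5,0,0,0,18,0,-5,0,0,0,23,0,-5,0,0,0,27,0,-5,0,0,0,30,0,-5,0,0,0,30,0,-5,0,0,0]

```text
t: 33.35
tcp_pos: [535.9, 205.8, 221.4]
ee_rot: [0.0, 0.727, 0.686, 0.001]
force: [0.3, -0.5, 0.0]
grip_width: 0.649
```

Run:
```python
from h import *
print(bot.get_obs()['t'])
s=bot.snapshot("scene"); t=bot.snapshot("top")
z={'pot':70,'square':81,'tube':97,'dropper':62}
O=np.array([511.5,-198.5]);c,sn=np.cos(-.06),np.sin(-.06)
for n,im in(("scene",s),("top",t)):
  for p,st in blobs(im,(84,60,40),(105,255,255),15):
    for k,h in z.items():
        w=ray(n,*p,h)[:2]-O; r=np.array([c*w[0]+sn*w[1],-sn*w[0]+c*w[1]])
        if abs(r[0])<20 and abs(r[1]-{'pot':102,'square':34,'tube':-34,'dropper':-102}[k])<20: print(n,k,p,r.round(1))
a=cv2.resize(t[120:255,165:480],(787,337)); b=cv2.resize(s[110:250,130:490],(674,262));b=np.pad(b,((0,0),(0,113),(0,0)))
cv2.imwrite("pics/end.png",np.clip(np.vstack([a,b])[:,:,::-1]*1.6,0,255).astype('uint8'))
```

```text
33.35
scene pot [258.2 186.9] [  4.8 102.2]
scene tube [183.2 188.7] [  2.  -34.5]
scene square [221.4 188.5] [ 3.2 33.2]
scene dropper [151.4 204.6] [   1.6 -103.1]
top pot [367.5 213. ] [ -1.5 101.4]
top square [400.  216.4] [ 0.6 32.2]
top tube [433.3 221.1] [ -1.  -35.7]
top dropper [460.  227.3] [   2.3 -104. ]
```

View pics/end.png

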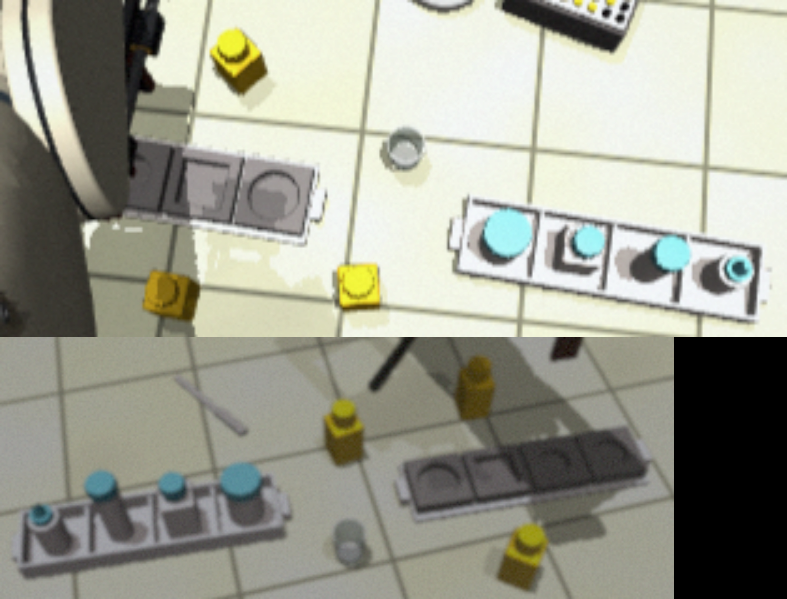

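All four containers stand upright in mirrored order: pot, square, tube, dropper from the left. The bench is undisturbed and the arm is clear, so I'll hand in.

```bash
python3 -c "
from bench import bot
print(bot.close_job())"
```

```text
the job is handed in; nothing more can be done
None
```

All four containers are now in the white rack in reverse order: from the left pot, square, tube, dropper (they stood dropper, tube, square, pot). I handed the job in at about 33 s, and the hand-in reported no verdict.

- **Final positions:** both cameras put each container within 5 mm of its pocket centre along both rack axes. They disagree with each other by up to 6 mm, against the 22 mm allowed.
- **Upright and on the floor:** the last picture shows all four standing upright. The tube, square and pot pressed on the floor with about 5 N before I let go. The dropper showed no clear floor contact and was released about 1 mm above the floor at most.
- **Bench:** the yellow bottles and the beaker stand where they were. The final crops left out the spray bottle and flask and most of the tip box and dish, but no path went near them.
- **One correction:** the first grip on the tube caught its cap edge (opening 29.7 mm instead of 28), so I reopened and gripped 13 mm lower. The opening then still read 29 mm, about 1 mm over nominal, but the tube hung straight and stood level.

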